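Set up the folding draining rack and lay out the rinsed brassware

TASK

Set up the folding draining rack: swing its prop leg up and over past upright until it leans on its stop and holds by itself, and then lay the slatted board level and squarely across the leg's bar and the rear bar. Take the lid off the rinse tub, stand every brass piece from the tub upright on the board, well on and released, then put the lid back on the tub fully seated. Leave the tools and containers around the job where they are.

Things in the scene. Friction and masses are not known exactly. Their poses are not given: they have to be found in the camera images.
- rack: steel folding draining rack, fixed. Runners 235 mm long (x), 12 high, at y +/-115 mm; fixed rear hoop with a 12 mm round top bar along y at x +95 mm, axis 102 mm above the bench. Origin: centre of the footprint on the bench; x away from the robot at yaw 0. Leg up: its bar is level with and parallel to the rear bar, at x -95. A laid board (either way round) has its origin at about 0, 0, +94 mm here
- prop_leg (a joint): prop leg angle (rad): 0 = folded, lying inward (to the rack's +x) 8 degrees above level; 1.43 = straight up; 1.76 = leaning 19 degrees outward (to the rack's -x) on its stop. Swings freely, 0.25 kg: short of 1.43 it falls back to 0, beyond it falls onto the stop and stays
- leg_hinge (a point): middle of the prop leg's hinge axis, which runs along the rack's y, 69 mm towards -x from the rack's origin and 26 mm above the bench
- leg_bar (a point): middle of the prop leg's cross bar, a round brass bar 12 mm thick and 200 mm long along the rack's y, on two 10 mm side rods at y +/-100 mm; 80 mm from the hinge axis, 37 mm above the bench when folded, 102 mm when up. It can be pinched from above and turns in the grip
- board: loose slatted board, 226 (x) by 210 mm (y), 0.4 kg. Origin: centre of the underside of its battens, z up. Battens 14 mm high, at x +/-76 mm, drop between the rack's bars with 6 mm play each way; slats on them 12 mm thick along x, top 26 mm above the origin. Middle slat 36 mm wide (y), with hand slots (x +/-35, y 20 to 47 mm on each side), to be pinched across its width from above
- tub: blue rinse tub, fixed, open box 208 (x) by 238 (y) by 70 mm high, walls 4 mm and inner floor 4 mm above the bench. Origin: centre of its underside on the bench, z up
- lid: loose grey tub lid, plate 216 (x) by 246 (y) by 4 mm, 0.18 kg. Origin: centre of the plate's underside, z up; a flange 8 mm deep below it, 192 by 220 mm outside, drops into the tub with 4 to 5 mm play each way. Seated: origin 70 mm above the tub's. Laid on the bench it rests on the flange, origin 8 mm up
- lid_handle (a point): centre of the grip bar of the lid's black bow handle, near the lid's -x edge: 70 mm towards -x from the lid's centre and 38 mm above the origin of the lid; the bar is 12 mm thick (x), 92 mm long (y) and 16 mm high with flat sides and 26 mm free under it
- candlestick1: brass candlestick, 60 mm tall, 0.18 kg, foot 56 mm in diameter; the top 22 mm is a socket 22 mm in diameter, to grip by. Origin: centre of the underside of the foot, z along its axis. Stands upright in the tub at the start (may be absent: None)
- candlestick2: the second candlestick, the same as candlestick1
- bell1: brass hand bell standing on its mouth, 62 mm tall, 0.18 kg, mouth 56 mm in diameter; the upper 26 mm is a dark wooden handle 20 mm in diameter, to grip by. Origin: centre of the mouth's plane, z along its axis up through the handle. Stands upright in the tub at the start (may be absent: None)
- bell2: the second hand bell, the same as bell1
- hammer: chasing hammer lying on the bench near the robot, about 240 mm long, along y and under 40 mm high; leave alone. Origin about its middle
- brush: brush lying on the bench to the right, 180 mm long; leave alone
- polish: amber bottle of polish, 60 mm in diameter, 140 mm tall; leave alone. Origin: centre of its base
- wax_tin: red tin, 72 mm in diameter, 45 mm tall; leave alone. Origin: centre of its base
- bowl: brass bowl, 110 mm in diameter, 45 mm high, to the left; leave alone. Origin: centre of its base
- punch_pot: copper pot of chasing punches, 68 mm in diameter, 75 mm high, with punches up to about 140 mm; leave alone. Origin: centre of its base

How it is judged:
By the outcome, as a careful person would: the job done as asked, in the order asked, and still so for the second after the job is handed in, with the robot touching nothing.
Of candlestick1, candlestick2, bell1, bell2 only 2 to 4 are there at a start; the rules pass over those that are not, and their reading is None.
At some moment in a run one of candlestick1, candlestick2, bell1, bell2 may be knocked a few centimetres aside while the robot is not near it.
It also fails if it takes over 210 s, if anything falls off the work surface, if the arm or the gripper's body presses on something with over 40 N, if the wrist force passes 120 N, or if a joint passes its speed limit or range.

ROBOT

A 7-joint arm with a two-finger parallel gripper is mounted at the origin on the work surface. World frame = base frame: x ahead of the robot, y to its left, z up, the work surface at z = 0. Lengths are in m, angles in rad, forces in N, time in s.
With the tool pointing down it reaches from about 0.425 to 0.95 m from the base axis. Payload 4.7 kg.
Tool frame: the origin (TCP) lies between the finger pads; the fingertips stand 25 mm ahead of it and the grasp point (between the pads) lies 6 mm ahead of it; z points along the fingers, y is the line along which they close (so a half turn about z gives the same grasp; the last joint's range is limited). The gripper opens to 85 mm and grips with 20 to 120 N. Pads are 22 mm wide; open, the fingers measure 114 mm over their backs; the gripper's body (76 mm by 85 mm) begins 54 mm behind the grasp point. The pads swing forward as they close: fully open they stand 13 mm farther back than shut.
Start: joints at [-1.321, 0.469, -0.049, 1.532, 0.024, 1.141, -0.082], TCP at [0.186, 0.649, 0.224] pointing down, gripper open.
Joint ranges: [-2.59, 2.59], [-0.33, 1.99], [-1.39, 1.29], [0.1, 2.45], [-1.04, 4.18], [0.21, 1.99], [-2.66, 2.66]. Speed limits (rad/s): [2.57, 2.57, 3.14, 3.14, 3.14, 3.14, 3.14].

INTERFACE

Orientations are given as a 3x3 rotation matrix whose columns are the frame's x, y, z axes.
In Python, from rig import * gives the robot as it stands. Calls block until the motion is done:
- movep(position, orientation): joint-space move of the TCP to a pose.
- move_l(position, attitude=None, feed=0.15, until_force=None): straight line of the TCP; attitude=None keeps the orientation; feed is the mean speed in m/s. With until_force (N) it stops when the force on the tool has changed by that much, and returns True; else False.
- move_joints(angles): joint-space move.
- command_gripper(opening, newtons=None): finger opening in m; newtons is the grip in N (None keeps the last); returns when the fingers have stopped.
- sleep(seconds).
- inverse_kinematics(position, orientation): joint angles nearest the present ones, or None.
- sense(): the state.
- camera(name): name is "scene" or "side" or "wrist"; returns (picture, depth): 384x512x3 uint8, red, green, blue; 384x512 float32, m along the optical axis (not along the pixel's ray), 0 where there is no reading.
- camera_params(name): a dict with "K" (3x3 intrinsics, pixels), "position" and "rotation" of the camera in the world; the wrist camera has in their place "tool_from_camera" (4x4, takes a point from camera to tool coordinates, whose origin is the TCP and whose axes are the flange's). Camera axes: x right, y down, z forward; pixel columns grow to the right and rows downward; lengths in m; the calibration is good to about 2 mm. A picture is of the moment at which its call begins: read the wrist's pose just before it. camera_params takes no time and is no camera call.
A pose or a line that the arm cannot do raises Unreachable and nothing moves.
- finish_job(): hands the job in; it is judged then, once.
The state is a dict: "time_s": time; "joint_pos": joint angles; "qd": joint speeds; "joint_efforts": joint torques, N m; "position": TCP position; "tcp_rot": TCP orientation; "wrist_force": force on the tool from outside, world axes, zero at the start; "ft_torque": the same for the moment, N m; "finger_gap": finger opening in m; "gripper_force": force on a finger pad.
Only numpy, scipy, OpenCV 4.12 (cv2) and the standard library are available. Lean on these libraries where they do the work, as an engineer would, in place of code of your own. Each camera call takes 0.05 s, during which the arm holds its last target. There are 200 camera calls.

## Working session

There is one attempt and no reset: what is moved stays moved. The work goes in short steps, each a Python script; the robot and the scene stay as the last script left them, time stands still between calls to the robot, and variables do not carry over. Pictures are saved under pics/ and viewed, at most 14 in all, crops included, and the job is handed in when it is done.

```bash
mkdir -p pics; ls; cat > h.py <<'E'
from rig import *
import numpy as np, cv2
def cloud(name):
    s=sense(); im,d=camera(name); p=camera_params(name); K=np.array(p["K"])
    v,u=np.mgrid[:384,:512]; c=np.stack([(u-K[0,2])/K[0,0]*d,(v-K[1,2])/K[1,1]*d,d],-1)
    if name=="wrist":
        T=np.array(p["tool_from_camera"]); R=np.array(s["tcp_rot"]); c=(c@T[:3,:3].T+T[:3,3])@R.T+np.array(s["position"])
    else: c=c@np.array(p["rotation"]).T+np.array(p["position"])
    c[d<=0]=np.nan
    return im,c
def save(n,im): cv2.imwrite(f"pics/{n}.png",im[...,::-1])
def down(a):  # tool z down, closing line (tool y) at world angle a
    y=np.array([np.cos(a),np.sin(a),0]); z=np.array([0,0,-1.]); return np.stack([np.cross(y,z),y,z],1)
E
python3 - <<'E'
from h import *
for n in("scene","side"):
    im,c=cloud(n); save(n,cv2.resize(im,(800,600))); np.save(n+"c.npy",c); np.save(n+"i.npy",im); print(camera_params(n)["position"])
s=sense(); print(s["tcp_rot"],s["time_s"])
E
```

```text
pics
[1.21545655 0.35073577 1.25549382]
[-0.09054235  0.80725715  1.28391027]
[[-9.61379563e-01  2.75225666e-01 -4.09697487e-04]
 [ 2.75225958e-01  9.61378004e-01 -1.73385229e-03]
 [-8.33265000e-05 -1.77964954e-03 -9.99998413e-01]] 0.1
```

View pics/scene.png

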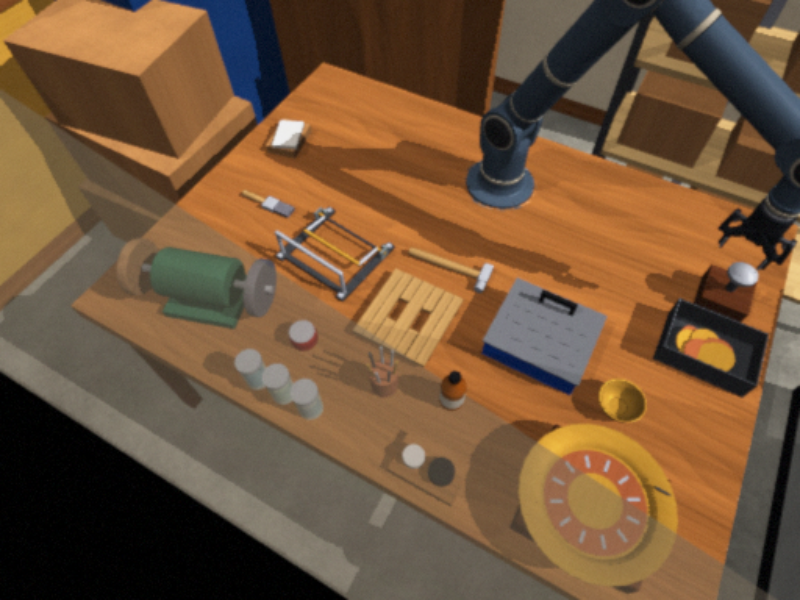

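View pics/side.png

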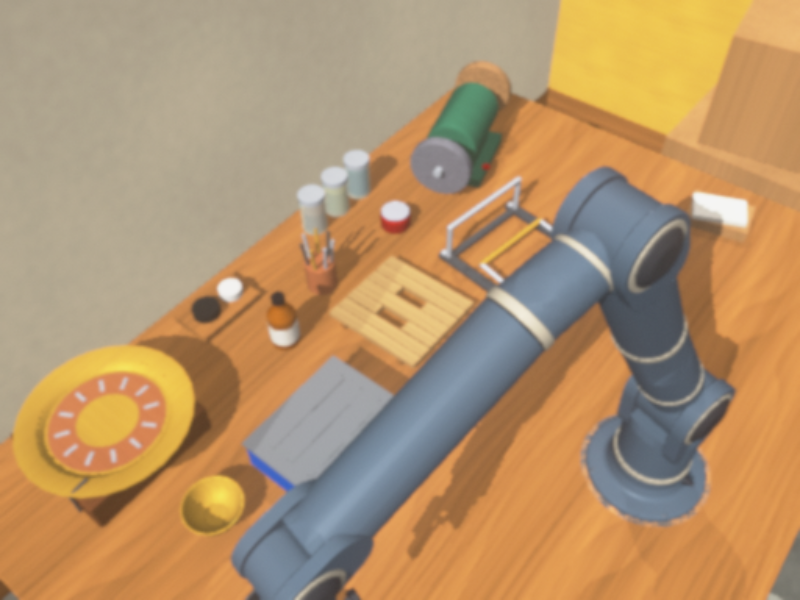

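The scene picture shows the rack at (335,250) with its brass leg bar at (335,245), the board at (410,315), the lidded tub at (545,335) with its handle at (560,300), and the hammer between the rack and the robot. Next I'll measure these.

```bash
python3 - <<'E'
from h import *
im=np.load("scenei.npy"); c=np.load("scenec.npy")
hsv=cv2.cvtColor(im,cv2.COLOR_RGB2HSV)
v,u=np.mgrid[:384,:512]; U=u*800/512; V=v*600/384
def box(a,b,e,f): return (U>a)&(U<b)&(V>e)&(V<f)
def rect(n,m):
    p=c[m]; r=cv2.minAreaRect((p[:,:2]*1000).astype(np.float32)); print(n,len(p),"mean",p.mean(0).round(3),"z",np.nanpercentile(p[:,2],[5,50,95]).round(3),"rect",np.round(r[0],1),np.round(r[1],1),round(r[2],2))
z=c[...,2]
rect("lid",box(470,620,270,400)&(z>.068)&(z<.082)&(hsv[...,1]<90))
rect("handle",box(530,590,280,320)&(z>.095)&(z<.13))
rect("board",box(345,475,260,370)&(z>.020)&(z<.032))
rect("rear",box(265,360,220,300)&(z>.095)&(z<.12))
rect("legbar",box(295,370,215,270)&(z>.03)&(z<.055))
m=box(260,400,200,300)&(z>.006)&(z<.02); rect("runners",m)
rect("hammer",box(405,500,240,295)&(z>.006)&(z<.05))
for n,b in dict(polish=box(435,470,368,412),pot=box(365,400,340,398),tin=box(285,322,315,352),bowl=box(595,650,375,425),brush=box(235,295,185,220)).items():
    rect(n,b&(z>.008)&(z<.2))
E
```

```text
lid 2929 mean [0.482 0.325 0.074] z [0.07  0.074 0.078] rect [473.5 321.9] [222.  245.1] 0.26
handle 118 mean [0.405 0.323 0.112] z [0.1   0.113 0.119] rect [403.1 322.6] [15.8 91.6] 0.41
board 2074 mean [ 0.567 -0.003  0.026] z [0.021 0.026 0.03 ] rect [525.1 -55. ] [329.2 301. ] 0.24
rear 154 mean [ 0.582 -0.313  0.105] z [0.099 0.106 0.11 ] rect [ 622.4 -320.3] [239. 105.] 82.34
legbar 169 mean [ 0.479 -0.304  0.039] z [0.031 0.04  0.046] rect [ 457.7 -299.1] [210.2  88.5] 81.42
runners 688 mean [ 0.5   -0.333  0.012] z [0.006 0.012 0.019] rect [ 488.2 -333.8] [365.5 424.7] 29.44
hammer 623 mean [0.413 0.012 0.023] z [0.009 0.024 0.029] rect [374.6  25.4] [195.9 270. ] 29.39
polish 123 mean [0.726 0.197 0.117] z [0.087 0.114 0.142] rect [703.3 180.7] [92.8 49.2] 36.03
pot 40 mean [ 0.671 -0.001  0.026] z [0.021 0.026 0.03 ] rect [668.9  -2.6] [46.1 23.9] 86.98
tin 0 mean [nan nan nan] z nan rect [0. 0.] [0. 0.] 0.0
bowl 559 mean [0.538 0.555 0.027] z [0.01  0.024 0.047] rect [548.  551.3] [106.8 112.6] 85.82
brush 207 mean [ 0.43  -0.573  0.017] z [0.01  0.017 0.022] rect [ 432.5 -590.8] [ 48.  179.7] 2.74<stdin>:7: RuntimeWarning: Mean of empty slice.
  ret = um.true_divide(
  return np.nanmean(a, axis, out=out, keepdims=keepdims)
```

```bash
python3 - <<'E'
from h import *
np.set_printoptions(precision=3,suppress=True)
print(camera_params("wrist"))
s=sense(); p=s["position"]; move_l([p[0],p[1],.40])
for a in (0,np.pi): print(inverse_kinematics([.40,.32,.45],down(a)),inverse_kinematics([.49,-.33,.4],down(a)))
for n,p in (("board",[.53,-.0,.42]),("rack",[.47,-.32,.42])):
    for a in (0,np.pi):
        if inverse_kinematics(p,down(a)) is not None: movep(p,down(a)); print(n,a,sense()["joint_pos"]);break
    im,c=cloud("wrist"); save("w"+n,im); np.save(n+"_c.npy",c); np.save(n+"_i.npy",im)
a,b=[np.load(n+"_i.npy") for n in("board","rack")]
save("two",cv2.resize(np.hstack([a,b]),(800,300)))
print(sense()["time_s"])
E
```

```text
{'K': array([[296.746,   0.   , 255.142],
       [  0.   , 296.746, 193.433],
       [  0.   ,   0.   ,   1.   ]]), 'tool_from_camera': array([[ 0.   , -0.966, -0.258,  0.065],
       [ 1.   ,  0.   ,  0.001, -0.001],
       [-0.001, -0.258,  0.966, -0.15 ],
       [ 0.   ,  0.   ,  0.   ,  1.   ]])}
[-1.055  0.071  0.324  1.563 -0.023  1.512 -0.73 ] [-0.279  0.356  1.117  1.519 -0.321  1.466  0.846]
[-0.706  0.083 -0.056  1.545  0.005  1.514  2.38 ] [-0.279  0.356  1.117  1.519 -0.321  1.466 -2.295]
board 0 [-0.714  0.119  0.721  1.602 -0.079  1.451  0.015]
rack 0 [-0.288  0.268  1.054  1.53  -0.234  1.48   0.774]
5.3583
```

View pics/two.png

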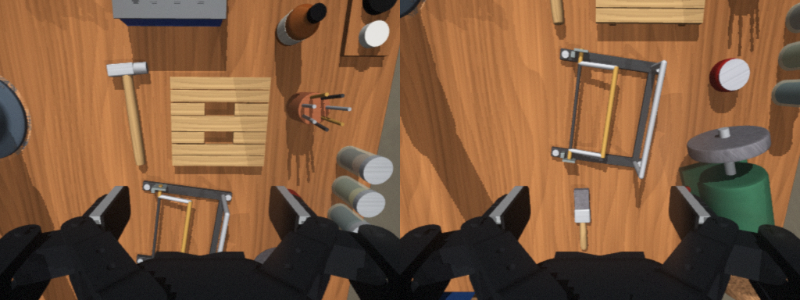

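The left view shows the board, nearly square to world with its two hand slots. The right view shows the rack yawed a few degrees, with the yellow leg bar at (608,110) and the rear bar at (652,118). I'll fit these.

```bash
python3 - <<'E'
from h import *
def line(n,p):
    d=cv2.fitLine(p.astype(np.float32),cv2.DIST_HUBER,0,1e-3,1e-3).ravel(); t=(p-d[3:])@d[:3]; lo,hi=np.percentile(t,[.5,99.5]); 
    if d[1]<0: d[:3]*=-1
    print(n,len(p),"mid",(d[3:]+d[:3]*(t.max()+t.min())/2*(1 if 1 else 1)).round(4),"len",round(hi-lo,3),"yaw",np.degrees(np.arctan2(-d[0],d[1])).round(2), "z",p[:,2].mean().round(4), "ends",p[t.argmin()].round(4),p[t.argmax()].round(4))
v,u=np.mgrid[:384,:512]
im=np.load("rack_i.npy");c=np.load("rack_c.npy");hsv=cv2.cvtColor(im,cv2.COLOR_RGB2HSV);z=c[...,2]
roi=(u>190)&(u<350)&(v>50)&(v<235)
line("rear",c[roi&(z>.1)&(z<.115)&(u>290)])
ye=(hsv[...,0]>15)&(hsv[...,0]<32)&(hsv[...,1]>120)&(hsv[...,2]>110)
line("leg",c[roi&ye&(z>.03)&(z<.05)&(u>240)])
p=c[roi&(z>.007)&(z<.018)&(hsv[...,2]<110)]; r=cv2.minAreaRect((p[:,:2]*1000).astype(np.float32));print("runners",len(p),r)
im=np.load("board_i.npy");c=np.load("board_c.npy");z=c[...,2]
m=(u>205)&(u<360)&(v>85)&(v<225)&(z>.018)&(z<.034)
m=cv2.morphologyEx(m.astype(np.uint8),cv2.MORPH_OPEN,np.ones((3,3)))>0
p=c[m]; r=cv2.minAreaRect((p[:,:2]*1000).astype(np.float32));print("board",len(p),r,np.median(p[:,2]))
E
```

```text
rear 1187 mid [ 0.5764 -0.3188  0.1064] len 0.235 yaw -7.93 z 0.1064 ends [ 0.5584 -0.4369  0.1063] [ 0.592  -0.2003  0.1023]
leg 734 mid [ 0.4929 -0.3074  0.0423] len 0.202 yaw -7.9 z 0.0423 ends [ 0.4771 -0.4086  0.0435] [ 0.5094 -0.2063  0.0426]
runners 3212 ((478.62603759765625, -305.889892578125), (254.0108642578125, 225.41903686523438), 82.05191040039062)
board 12227 ((577.147216796875, -12.145896911621094), (209.48052978515625, 226.8437957763672), 89.67105865478516) 0.026179527354170284
```

```bash
cat >> h.py <<'E'
YAW=np.radians(-7.92); RO=np.array([.4825,-.3058,0]); RX=np.array([np.cos(YAW),np.sin(YAW),0]); RY=np.array([-RX[1],RX[0],0])
Z=np.array([0,0,1.])
def st(t=""): 
    s=sense(); print(t,round(s["time_s"],1),"pos",np.round(s["position"],4),"F",np.round(s["wrist_force"],1),"gap",round(s["finger_gap"],4),"gf",round(s["gripper_force"],1))
E
python3 - <<'E'
from h import *
R=down(YAW)
def bar(q): 
    a=q+np.radians(8); return RO-.069*RX+.026*Z+.08*(np.cos(a)*RX+np.sin(a)*Z)
g=lambda q: bar(q)+.006*Z
print([inverse_kinematics(g(q),R) is not None for q in (0,.5,1,1.73)])
command_gripper(.05,40)
movep(g(0)+.12*Z,R); move_l(g(0),feed=.12); st("at")
command_gripper(0); st("grip")
for q in np.linspace(0,1.74,10)[1:]:
    move_l(g(q),feed=.12)
    F=np.linalg.norm(sense()["wrist_force"]); 
    if F>40: st("F!"); break
st("up"); command_gripper(.04); st("open"); move_l(g(1.74)+.16*Z,feed=.25)
movep(np.array([.47,-.32,.42]),down(0)); im,c=cloud("wrist"); save("leg",im); np.save("leg_c.npy",c)
v,u=np.mgrid[:384,:512]; roi=(u>140)&(u<350)&(v>50)&(v<235)&(c[...,2]>.095)&(c[...,2]<.12)
p=(c[roi]-RO)@np.stack([RX,RY,Z],1); f=p[p[:,0]<0]; r=p[p[:,0]>0]; print(len(f),np.median(f,0) if len(f) else 0,np.median(r,0)); st()
E
```

```text
[True, True, True, True]
at 8.0 pos [ 0.4931 -0.3077  0.0439] F [ 0.2 -1.2 -1.1] gap 0.0497 gf 0.0
grip 8.5 pos [ 0.4926 -0.3072  0.0432] F [-0.6  0.3  0.7] gap -0.0 gf 0.0
up 11.0 pos [ 0.3903 -0.2929  0.1082] F [ 1.1 -0.  -0.7] gap 0.0002 gf 0.0
open 11.4 pos [ 0.3902 -0.293   0.1082] F [-0.6  0.6  0.6] gap 0.0401 gf 0.0
0 0 [0.09444197 0.01116623 0.1067919 ]
 13.0 pos [ 0.4685 -0.3195  0.4174] F [ 0.7  0.  -1. ] gap 0.0398 gf 0.0
```

View pics/leg.png

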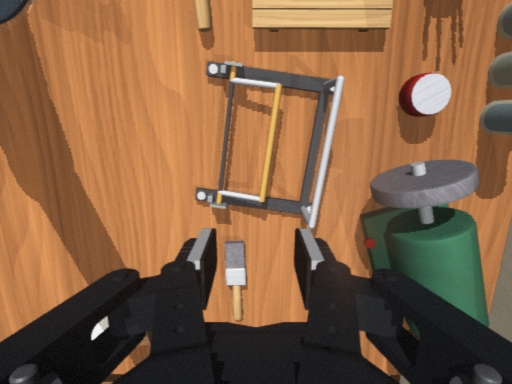

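```bash
python3 - <<'E'
from h import *
im=cv2.imread("pics/leg.png")[...,::-1]; c=np.load("leg_c.npy"); hsv=cv2.cvtColor(im,cv2.COLOR_RGB2HSV); z=c[...,2]
v,u=np.mgrid[:384,:512]; roi=(u>140)&(u<350)&(v>50)&(v<235)
ye=(hsv[...,0]>15)&(hsv[...,0]<32)&(hsv[...,1]>120)&(hsv[...,2]>110)&roi&(z>.025)
p=(c[ye]-RO)@np.stack([RX,RY,Z],1)
for y in np.arange(-.1,.11,.02):
    q=p[abs(p[:,1]-y)<.01]; print(round(y,2),len(q),np.median(q,0).round(3) if len(q) else "")
E
```

```text
-0.1 54 [ 0.009 -0.1    0.042]
-0.08 69 [ 0.011 -0.08   0.042]
-0.06 65 [ 0.01  -0.059  0.042]
-0.04 70 [ 0.01  -0.04   0.043]
-0.02 71 [ 0.01  -0.02   0.043]
0.0 75 [0.011 0.    0.043]
0.02 75 [0.01  0.02  0.043]
0.04 79 [0.01  0.04  0.043]
0.06 81 [0.01  0.06  0.043]
0.08 79 [0.01  0.08  0.043]
0.1 70 [0.008 0.099 0.042]
```

The leg is still folded with its bar where I measured it, so the pads closed on nothing. I'll repeat the descent and look from outside.

```bash
python3 - <<'E'
from h import *
R=down(YAW); g=RO+.0102*RX+.043*Z
movep(g+.12*Z,R); move_l(g,feed=.12); st("at"); print(np.round(sense()["tcp_rot"],3))
out=[]
for i in range(2):
    for n in("scene","wrist"):
        im,c=cloud(n)
        out.append(cv2.resize(im[100:220,150:310] if n=="scene" else im,(400,300)))
    if i==0: command_gripper(0.0,40); st("closed")
save("chk",np.vstack([np.hstack(out[:2]),np.hstack(out[2:])]))
E
```

```text
at 15.2 pos [ 0.4931 -0.3077  0.0437] F [ 0.1 -0.4  1.2] gap 0.0401 gf 0.0
[[ 0.138  0.99   0.001]
 [ 0.99  -0.138 -0.001]
 [-0.001  0.001 -1.   ]]
closed 15.7 pos [ 0.4926 -0.3072  0.043 ] F [ 0.  -0.6 -0.5] gap -0.0002 gf 0.0
```

View pics/chk.png

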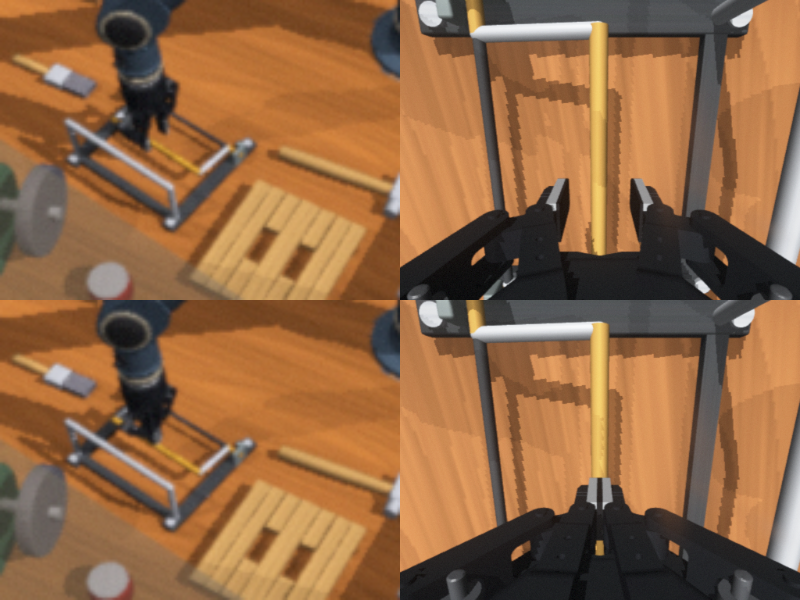

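In the closed wrist view the pads at (600,490) lie over the bar and not around it. I'll measure the pad height from depth.

```bash
python3 - <<'E'
from h import *
st()
im,c=cloud("wrist")
for v in range(215,300,10): print(v,[tuple(np.round(c[v,u],3)) for u in (246,250,255,260,266)])
E
```

```text
15.8 pos [ 0.4926 -0.3072  0.043 ] F [-0.1 -0.6  0.6] gap 0.0001 gf 0.0
215 [(np.float64(0.49), np.float64(-0.295), np.float64(0.041)), (np.float64(0.492), np.float64(-0.295), np.float64(0.042)), (np.float64(0.495), np.float64(-0.295), np.float64(0.044)), (np.float64(0.497), np.float64(-0.295), np.float64(0.043)), (np.float64(0.501), np.float64(-0.297), np.float64(0.039))]
225 [(np.float64(0.489), np.float64(-0.301), np.float64(0.041)), (np.float64(0.491), np.float64(-0.3), np.float64(0.043)), (np.float64(0.494), np.float64(-0.3), np.float64(0.043)), (np.float64(0.497), np.float64(-0.301), np.float64(0.044)), (np.float64(0.5), np.float64(-0.303), np.float64(0.039))]
235 [(np.float64(0.49), np.float64(-0.297), np.float64(0.064)), (np.float64(0.492), np.float64(-0.297), np.float64(0.064)), (np.float64(0.495), np.float64(-0.297), np.float64(0.065)), (np.float64(0.497), np.float64(-0.298), np.float64(0.064)), (np.float64(0.5), np.float64(-0.298), np.float64(0.065))]
245 [(np.float64(0.491), np.float64(-0.297), np.float64(0.076)), (np.float64(0.492), np.float64(-0.297), np.float64(0.076))
[... 1000 characters left out ...]
4(-0.302), np.float64(0.093)), (np.float64(0.498), np.float64(-0.297), np.float64(0.102))]
285 [(np.float64(0.492), np.float64(-0.296), np.float64(0.108)), (np.float64(0.492), np.float64(-0.302), np.float64(0.098)), (np.float64(0.493), np.float64(-0.308), np.float64(0.089)), (np.float64(0.495), np.float64(-0.304), np.float64(0.096)), (np.float64(0.498), np.float64(-0.297), np.float64(0.108))]
295 [(np.float64(0.491), np.float64(-0.299), np.float64(0.108)), (np.float64(0.491), np.float64(-0.306), np.float64(0.098)), (np.float64(0.492), np.float64(-0.314), np.float64(0.087)), (np.float64(0.495), np.float64(-0.308), np.float64(0.096)), (np.float64(0.498), np.float64(-0.298), np.float64(0.111))]
```

The pad tips read about z≈0.06, roughly 40 mm higher than the stated tool geometry gives. I'll settle it by touching a clear piece of bench with the fingers closed.

```bash
python3 - <<'E'
from h import *
g=RO+.0102*RX+.043*Z
move_l(g+.06*Z,feed=.2)
b=np.array([.50,-.14,.08]); movep(b+.04*Z,down(YAW)); st("above")
im,c=cloud("wrist"); print("bench z", np.nanmedian(c[20:100,:,2]))
print(move_l([b[0],b[1],-.06],feed=.02,until_force=6)); st("touch")
p=sense()["position"]; move_l([p[0],p[1],.1],feed=.2)
E
```

```text
above 17.0 pos [ 0.4996 -0.1404  0.1195] F [-0.5 -0.6 -0.2] gap 0.0002 gf 0.0
bench z 0.02300239003787278
True
touch 22.7 pos [ 0.5    -0.14   -0.0071] F [-0.8  0.8  6.7] gap -0.0001 gf 3.1
```

```bash
python3 - <<'E'
from h import *
b=np.array([.445,-.155,.08]); movep(b,down(YAW))
s=sense(); im,c=cloud("wrist"); R=np.array(s["tcp_rot"]); t=(c-np.array(s["position"]))@R
for v in range(222,246,2): print(v,np.round(t[v,[248,252,255,260]],3).tolist())
print(move_l([b[0],b[1],-.05],feed=.03,until_force=5)); st("touch")
im,c=cloud("wrist"); im2,_=cloud("scene"); save("touch",np.hstack([cv2.resize(im,(400,300)),cv2.resize(im2[90:210,180:340],(400,300))]))
p=sense()["position"]; move_l([p[0],p[1],.1],feed=.2)
E
```

```text
222 [[-0.018, -0.005, 0.07], [-0.018, -0.002, 0.07], [-0.018, 0.0, 0.072], [-0.018, 0.004, 0.07]]
224 [[-0.018, -0.005, 0.066], [-0.018, -0.002, 0.066], [-0.018, 0.0, 0.065], [-0.018, 0.004, 0.066]]
226 [[-0.015, -0.005, 0.055], [-0.018, -0.002, 0.061], [-0.018, 0.0, 0.062], [-0.018, 0.004, 0.062]]
228 [[0.01, -0.003, -0.014], [0.01, -0.001, -0.013], [0.01, 0.0, -0.012], [0.01, 0.003, -0.012]]
230 [[0.01, -0.003, -0.016], [0.01, -0.001, -0.014], [0.01, 0.0, -0.016], [0.01, 0.003, -0.016]]
232 [[0.01, -0.003, -0.019], [0.01, -0.001, -0.018], [0.01, 0.0, -0.019], [0.011, 0.003, -0.019]]
234 [[0.011, -0.003, -0.022], [0.01, -0.001, -0.02], [0.01, 0.0, -0.02], [0.01, 0.003, -0.021]]
236 [[0.01, -0.003, -0.023], [0.01, -0.001, -0.023], [0.01, 0.0, -0.023], [0.01, 0.003, -0.023]]
238 [[0.01, -0.003, -0.025], [0.01, -0.001, -0.025], [0.01, 0.001, -0.024], [0.01, 0.003, -0.024]]
240 [[0.01, -0.003, -0.027], [0.009, -0.001, -0.026], [0.01, 0.001, -0.026], [0.01, 0.003, -0.027]]
242 [[0.01, -0.003, -0.03], [0.01, -0.001, -0.03], [0.01, 0.001, -0.029], [0.01, 0.003, -0.029]]
244 [[0.011, -0.003, -0.032], [0.01, -0.001, -0.031], [0.01, 0.001, -0.031], [0.01, 0.003, -0.03]]
True
touch 26.5 pos [ 0.445  -0.155  -0.0071] F [-1.5  0.1  7.5] gap 0.0 gf 4.2
```

View pics/touch.png

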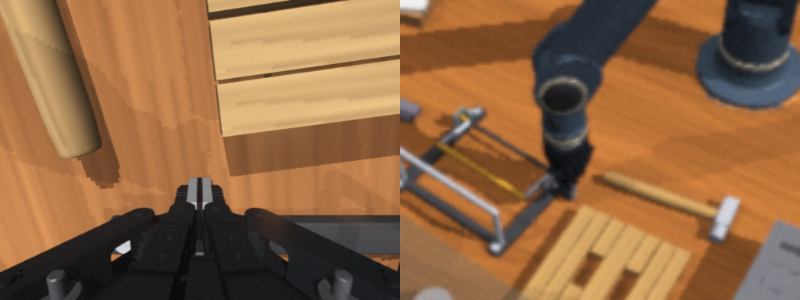

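Both touches put the closed fingertips 7 mm behind the reported TCP, while the notes say 25 mm ahead. The fingers therefore sit 32 mm higher than stated, so the grasp point is 26 mm behind the reported TCP. The cameras agree with the reported frame, so I'll correct only the grasp offset and repeat the swing.

```bash
cat >> h.py <<'E'
GP=-.026   # measured: grasp point lies at reported TCP z + .026 (tool down); stated tool length is 32 mm too long
def grasp(p): return np.array(p,float)+GP*Z
E
python3 - <<'E'
from h import *
R=down(YAW)
def g(q): 
    a=q+np.radians(8); return grasp(RO-.069*RX+.026*Z+.08*(np.cos(a)*RX+np.sin(a)*Z))
command_gripper(.05,40)
movep(g(0)+.12*Z,R); print(move_l(g(0),feed=.1,until_force=15)); st("at")
command_gripper(0); st("grip")
if sense()["finger_gap"]>.007:
    for q in np.linspace(0,1.72,10)[1:]:
        move_l(g(q),feed=.12); F=np.linalg.norm(sense()["wrist_force"])
        if F>40: st("F!"); break
    st("up"); command_gripper(.045); st("open"); move_l(g(1.72)+.16*Z,feed=.25)
    movep(np.array([.47,-.32,.42]),down(0)); im,c=cloud("wrist"); save("leg2",im)
    v,u=np.mgrid[:384,:512]; roi=(u>140)&(u<350)&(v>50)&(v<235)&(c[...,2]>.095)&(c[...,2]<.12)
    p=(c[roi]-RO)@np.stack([RX,RY,Z],1); f=p[p[:,0]<0]; r=p[p[:,0]>0]; print(len(f),np.median(f,0) if len(f) else 0,np.median(r,0)); st()
E
```

```text
False
at 29.8 pos [ 0.4931 -0.3076  0.0117] F [ 0.4  0.6 -0. ] gap 0.0497 gf 0.0
grip 30.3 pos [ 0.4926 -0.3072  0.0115] F [-0.9  1.3  4.5] gap 0.0106 gf 39.0
up 32.8 pos [ 0.3907 -0.2931  0.0776] F [-2.2  4.2 17.5] gap 0.0103 gf 44.8
open 33.2 pos [ 0.3912 -0.293   0.0763] F [-0.2 -0.6  0. ] gap 0.0454 gf 0.0
1082 [-0.09299918  0.00870288  0.10696581] [0.09439994 0.01187273 0.1067286 ]
 34.8 pos [ 0.4688 -0.3194  0.4175] F [-0.4  0.6  0.3] gap 0.0454 gf 0.0
```

The leg is up, with its bar at x −93 mm level with the rear bar at z 0.107. Now the board.

```bash
python3 - <<'E'
from h import *
B=np.array([.577,-.012,0]); a0=np.radians(-.33)
sol=[(np.abs(inverse_kinematics(grasp(B+.1*Z),down(a0+s*np.pi/2))[6]) if inverse_kinematics(grasp(B+.1*Z),down(a0+s*np.pi/2)) is not None else 9,s) for s in(1,-1)]; s=min(sol)[1]; print(sol)
command_gripper(.056,80)
R0=down(a0+s*np.pi/2); R1=down(YAW+s*np.pi/2)
movep(grasp(B+.12*Z),R0); print(move_l(grasp(B+.024*Z),feed=.1,until_force=12)); st("at")
command_gripper(0); st("grip")
if .03<sense()["finger_gap"]<.042:
    move_l(grasp(B+.25*Z),feed=.15); st("lift")
    T=RO+.0007*RX
    movep(grasp(T+.25*Z),R1); move_l(grasp(T+(.094+.04)*Z),feed=.15)
    st("pre"); print(move_l(grasp(T+(.094+.020)*Z),feed=.04,until_force=12)); st("low")
E
```

```text
[(np.float64(2.1505566491979087), 1), (np.float64(0.8167780400310984), -1)]
False
at 37.9 pos [ 0.5774 -0.0122 -0.0015] F [-0.5  0.8 -0.3] gap 0.0555 gf 0.0
grip 38.2 pos [ 0.5774 -0.0118 -0.0011] F [-1.   1.   6.1] gap 0.0345 gf 80.2
lift 39.9 pos [ 0.5765 -0.0118  0.2231] F [-0.6 -0.5 -3.1] gap 0.0339 gf 79.9
pre 42.0 pos [ 0.4838 -0.3064  0.1088] F [-0.   0.1 -3.7] gap 0.034 gf 79.9
True
low 42.4 pos [ 0.4835 -0.3059  0.0926] F [-1.   1.2  5.9] gap 0.034 gf 81.1
```

```bash
python3 - <<'E'
from h import *
command_gripper(.056); st("open"); p=sense()["position"]; move_l(p+.14*Z,feed=.2)
movep([.47,-.32,.45],down(0)); im,c=cloud("wrist"); save("brd",im)
p=(c-RO)@np.stack([RX,RY,Z],1)
m=(abs(p[...,0])<.14)&(abs(p[...,1])<.14)&(p[...,2]>.112)&(p[...,2]<.13); q=p[m]
print(len(q),cv2.minAreaRect((q[:,:2]*1000).astype(np.float32)))
A=np.c_[q[:,:2],np.ones(len(q))]; print("plane",np.linalg.lstsq(A,q[:,2],rcond=None)[0].round(4)); st()
E
```

```text
open 42.7 pos [ 0.4828 -0.305   0.0914] F [ 0.1 -0.4 -0.1] gap 0.0557 gf 0.0
16210 ((0.42981719970703125, -0.41263580322265625), (226.70033264160156, 209.34298706054688), 0.16649289429187775)
plane [-0.0007  0.0021  0.1198]
 44.9 pos [ 0.47   -0.3195  0.4485] F [-0.1  0.4 -0.2] gap 0.0562 gf 0.0
```

The board is square (0.17°) and level, centred within 0.5 mm. Now a look at the lid and at the free area for it.

```bash
python3 - <<'E'
from h import *
c=np.load("board_c.npy")
p=c[~np.isnan(c[...,0])]; p=p[(p[:,2]>.008)&(p[:,2]<.2)&(p[:,0]>.3)&(p[:,0]<.8)&(p[:,1]>-.2)&(p[:,1]<.3)]
p=p[~((abs(p[:,0]-.577)<.118)&(abs(p[:,1]+.012)<.11))]
H,_,_=np.histogram2d(p[:,0],p[:,1],bins=[np.arange(.34,.80,.02),np.arange(-.2,.24,.02)])
print("rows x from .34, cols y from -.2");[print(round(.34+.02*i,2),"".join("#" if h>4 else "." for h in r)) for i,r in enumerate(H)]
movep([.46,.33,.42],down(0)); im,c=cloud("wrist"); save("lid",im); z=c[...,2]
R=(abs(c[...,0]-.45)<.18)&(abs(c[...,1]-.32)<.16)
for n,a,b in(("lid",.068,.081),("handle",.108,.125)):
    m=R&(z>a)&(z<b)&(im.max(-1)-im.min(-1)<(50 if n=="lid" else 300)); m=cv2.morphologyEx(m.astype(np.uint8),cv2.MORPH_OPEN,np.ones((3,3)))>0
    q=c[m]; print(n,len(q),cv2.minAreaRect((q[:,:2]*1000).astype(np.float32)),np.median(q[:,2]))
m=R&(im[...,2].astype(int)-im[...,0]>60)&(z>.06); q=c[m]; print("blue",len(q),q.min(0) if len(q) else 0,q.max(0) if len(q) else 0); st()
E
```

```text
rows x from .34, cols y from -.2
0.34 ............#####....
0.36 ....#############..##
0.38 ##..#########.###..##
0.4 ##.............##..##
0.42 ##.................##
0.44 ##.................##
0.46 ##.................##
0.48 ##.................##
0.5 #..................##
0.52 #..................##
0.54 #..................##
0.56 #..................##
0.58 #...................#
0.6 #....................
0.62 .....................
0.64 .....................
0.66 .....................
0.68 ..................###
0.7 ..................###
0.72 ..........##.....####
0.74 .........####.....##.
0.76 #........#####.......
lid 18290 ((473.0809326171875, 320.84033203125), (245.72201538085938, 216.25274658203125), 89.86841583251953) 0.07435838979146062
handle 492 ((403.18359375, 320.92205810546875), (90.24897766113281, 12.215325355529785), 89.8682861328125) 0.11615750034404695
blue 0 0 0
 47.3 pos [0.4608 0.3289 0.4201] F [ 0.   1.5 -0.5] gap 0.0559 gf 0.0
```

View pics/lid.png

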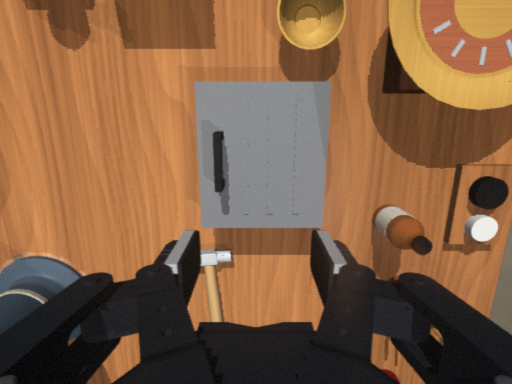

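The view shows the grey lid seated and nearly square, with its black handle at (219,160). The old board place is clear for the lid.

```bash
python3 - <<'E'
from h import *
H=np.array([.4032,.3209,.108]); R=down(np.radians(-.13))
command_gripper(.045,100); movep(grasp(H+.1*Z),R); print(move_l(grasp(H),feed=.1,until_force=12)); st("at")
command_gripper(0); st("grip")
if sense()["finger_gap"]>.007:
    move_l(grasp(H+.11*Z),feed=.12); st("lift")
    D=np.array([.495,.005,.046]); move_l(grasp([D[0],D[1],H[2]+.11]),feed=.2); move_l(grasp(D+.03*Z),feed=.15)
    print(move_l(grasp(D-.004*Z),feed=.03,until_force=6)); st("down"); command_gripper(.045); st("open")
    move_l(grasp(D+.12*Z),feed=.25)
    movep([.46,.33,.40],down(0)); im,c=cloud("wrist"); save("tub",im); np.save("tub_c.npy",c); np.save("tub_i.npy",im); st()
E
```

```text
False
at 49.7 pos [0.4036 0.3213 0.0826] F [-0.4  0.4 -0. ] gap 0.0448 gf 0.0
grip 50.1 pos [0.4033 0.3211 0.0827] F [-1.  -1.1  6.4] gap 0.0102 gf 98.0
lift 51.1 pos [0.4027 0.3204 0.1911] F [ 1.3  0.2 -1.3] gap 0.0101 gf 97.5
True
down 54.9 pos [0.4947 0.005  0.0207] F [-1.  -0.3  5.3] gap 0.0103 gf 98.5
open 55.4 pos [0.4936 0.0051 0.02  ] F [-0.1  0.1  0.4] gap 0.045 gf 0.0
 57.6 pos [0.4604 0.3284 0.399 ] F [-0.6  0.5 -0.9] gap 0.0455 gf 0.0
```

View pics/tub.png

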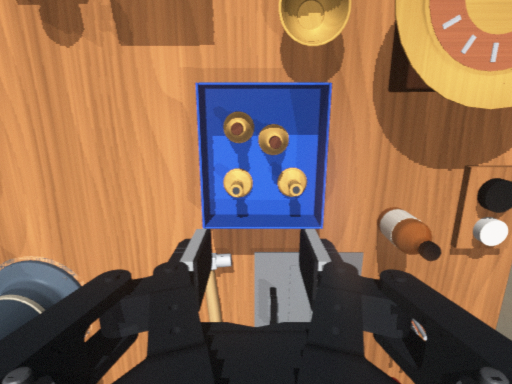

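The open tub holds four pieces: bells at (238,126) and (275,140), candlesticks at (237,187) and (293,187). The lid lies on the bench. I'll measure before each pick and move the pieces one at a time.

```bash
cat >> h.py <<'E'
def tops(c,box,zlo,zhi):
    "centres of the flat tops in a box (x0,x1,y0,y1) with z in the band"
    x,y,z=c[...,0],c[...,1],c[...,2]
    m=((x>box[0])&(x<box[1])&(y>box[2])&(y<box[3])&(z>zlo)&(z<zhi)).astype(np.uint8)
    n,l,s,_=cv2.connectedComponentsWithStats(m); out=[]
    for i in range(1,n):
        if s[i,4]<12: continue
        q=c[l==i]; q=q[q[:,2]>np.percentile(q[:,2],95)-.006]; (cx,cy),r=cv2.minEnclosingCircle((q[:,:2]*1000).astype(np.float32))
        out.append((cx/1000,cy/1000,np.percentile(q[:,2],90),r,s[i,4]))
    return np.array(out)
TUB=(.375,.572,.208,.434)
E
python3 - <<'E'
from h import *
np.set_printoptions(precision=4,suppress=True)
c=np.load("tub_c.npy"); im=np.load("tub_i.npy").astype(int)
print(tops(c,TUB,.046,.075))
z=c[...,2]; m=(z>.063)&(z<.076)&(im[...,2]-im[...,0]>40)&(abs(c[...,0]-.47)<.14)&(abs(c[...,1]-.32)<.15)
q=c[m]; print(len(q),cv2.minAreaRect((q[:,:2]*1000).astype(np.float32)))
E
```

```text
[[  0.4308   0.3699   0.0673   9.7967 128.    ]
 [  0.4931   0.3483   0.0672   9.7763 127.    ]
 [  0.5291   0.2696   0.066   10.945  160.    ]
 [  0.428    0.2684   0.0662  10.9106 156.    ]]
1655 ((472.83062744140625, 319.9263610839844), (236.6358642578125, 207.66256713867188), 89.90000915527344)
```

```bash
cat > pick.py <<'E'
from h import *
import sys
np.set_printoptions(precision=4,suppress=True)
SL=[(.068,.062),(.068,-.062),(-.068,.062),(-.068,-.062)]
def look():
    movep([.46,.33,.40],down(0)); im,c=cloud("wrist"); return tops(c,TUB,.046,.075)
def one(slot):
    t=look(); print(t)
    if not len(t): return False
    i=np.lexsort((t[:,0],))[-1] if 0 else np.argmin(t[:,1]); x,y,zt,r,_=t[i]
    bell=zt>.0656 and r<10.4
    if not .060<zt<.070: print("odd height"); return False
    zg=.061 if bell else .057; P=np.array([x,y,zg]); a=0
    command_gripper(.042,50); movep(grasp(P+.07*Z),down(a))
    if move_l(grasp(P),feed=.1,until_force=8): st("contact"); return False
    command_gripper(0); st("bell" if bell else "candle"); g=sense()["finger_gap"]
    if g<.012: print("missed"); return False
    move_l(grasp(P+.17*Z),feed=.2)
    T=RO+SL[slot][0]*RX+SL[slot][1]*RY+(.120+zg-.004)*Z
    movep(grasp(T+.05*Z),down(a)); move_l(grasp(T+.012*Z),feed=.12)
    print("touch",move_l(grasp(T-.003*Z),feed=.03,until_force=4)); st("placed")
    command_gripper(.042); move_l(grasp(T+.07*Z),feed=.2); return True
for s in map(int,sys.argv[1:]):
    if not one(s): break
st("end")
E
python3 pick.py 0
```

```text
[[  0.4307   0.3701   0.0672   9.6126 126.    ]
 [  0.4934   0.3484   0.0672   9.7322 127.    ]
 [  0.4283   0.2681   0.0662  11.2494 153.    ]
 [  0.5292   0.2697   0.0663  10.9787 159.    ]]
candle 60.5 pos [0.4285 0.2685 0.0316] F [-0.7  0.1  4.3] gap 0.0202 gf 48.7
touch True
placed 64.3 pos [ 0.5585 -0.2539  0.1472] F [-0.2 -0.1  4.6] gap 0.0208 gf 49.4
end 65.1 pos [ 0.5584 -0.2536  0.2172] F [0.4 1.2 0.4] gap 0.0419 gf 0.0
```

```bash
python3 pick.py 1 2 3 && python3 - <<'E'
from h import *
np.set_printoptions(precision=4,suppress=True)
movep([.47,-.32,.50],down(0)); im,c=cloud("wrist"); save("done",im)
q=(c-RO)@np.stack([RX,RY,Z],1); print(tops(q,(-.13,.13,-.13,.13),.160,.2)); st()
E
```

```text
[[  0.4312   0.3702   0.0671   9.706  127.    ]
 [  0.4931   0.3484   0.0673   9.6955 127.    ]
 [  0.529    0.2696   0.0662  10.9481 157.    ]]
candle 70.0 pos [0.5294 0.2698 0.0317] F [-0.7  0.5  3.7] gap 0.0203 gf 48.8
touch True
placed 74.2 pos [ 0.5413 -0.3769  0.1473] F [-0.7  0.1  4.3] gap 0.0202 gf 49.5
[[  0.4309   0.37     0.0673   9.8345 127.    ]
 [  0.4934   0.3483   0.0674   9.8268 126.    ]]
bell 80.2 pos [0.4937 0.3486 0.0357] F [-1.1 -0.2  1.8] gap 0.018 gf 48.7
touch True
placed 84.2 pos [ 0.4239 -0.2352  0.1512] F [-1.6 -0.2  5.9] gap 0.0183 gf 49.5
[[  0.4309   0.37     0.0674   9.7614 126.    ]]
bell 89.8 pos [0.4311 0.3704 0.0357] F [-1.4  0.1  3.3] gap 0.0183 gf 48.7
touch True
placed 94.3 pos [ 0.4067 -0.358   0.1513] F [-1.   0.9  5.5] gap 0.0183 gf 49.5
end 95.1 pos [ 0.4067 -0.3576  0.2211] F [-0.  1. -0.] gap 0.0424 gf 0.0
[[ -0.067    0.0616   0.183    9.7045 148.    ]
 [  0.0689   0.0601   0.182   10.9226 186.    ]
 [ -0.067   -0.0624   0.1829  10.0286 146.    ]
 [  0.0684  -0.0622   0.1817  10.9264 177.    ]]
 96.3 pos [ 0.4696 -0.3196  0.498 ] F [ 0.2  0.5 -0. ] gap 0.0419 gf 0.0
```

View pics/done.png

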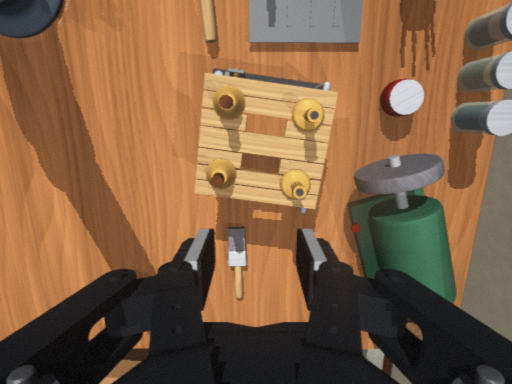

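All four stand upright in their places on the board. Now the lid goes back.

```bash
python3 - <<'E'
from h import *
movep([.55,.0,.40],down(0)); im,c=cloud("wrist"); z=c[...,2]
def rect(m):
    m=cv2.morphologyEx(m.astype(np.uint8),cv2.MORPH_OPEN,np.ones((3,3)))>0; r=cv2.minAreaRect((c[m][:,:2]*1000).astype(np.float32)); print(r); return r
near=(abs(c[...,0]-.54)<.16)&(abs(c[...,1])<.15)
L=rect(near&(z>.006)&(z<.02)&(im.max(-1).astype(int)-im.min(-1)<50)); Hh=rect(near&(z>.046)&(z<.065))
hx,hy=np.array(Hh[0])/1000; yaw=np.radians((L[2]+45)%90-45); print(np.degrees(yaw))
assert abs(hx-.495)<.01 and abs(hy-.005)<.01 and abs(yaw)<.05
H=np.array([hx,hy,.046]); R=down(yaw)
command_gripper(.045,100); movep(grasp(H+.1*Z),R); print(move_l(grasp(H),feed=.1,until_force=12)); command_gripper(0); st("grip")
if sense()["finger_gap"]>.007:
    move_l(grasp(H+.172*Z),feed=.15)
    T=np.array([.4029,.3204,.108]); R1=down(np.radians(-.1))
    move_l(grasp(T+.11*Z),R1,feed=.2); move_l(grasp(T+.025*Z),feed=.12); st("pre")
    print(move_l(grasp(T-.004*Z),feed=.03,until_force=7)); st("down")
E
```

```text
((565.3134155273438, 3.9562606811523438), (245.84263610839844, 215.9239959716797), 89.89717102050781)
((495.6399841308594, 4.4020233154296875), (91.7490005493164, 12.037571907043457), 89.88557434082031)
-0.1028289794921875
False
grip 100.5 pos [0.4958 0.0046 0.0206] F [-0.9  0.7  5. ] gap 0.01 gf 97.8
pre 104.5 pos [0.4036 0.3205 0.1075] F [ 0.3  1.  -1.6] gap 0.0104 gf 97.5
True
down 105.2 pos [0.4027 0.3203 0.0826] F [-0.9 -1.3  4.8] gap 0.0103 gf 98.6
```

```bash
python3 - <<'E'
from h import *
np.set_printoptions(precision=4,suppress=True)
command_gripper(.045); p=sense()["position"]; move_l(p+.12*Z,feed=.2)
movep([.46,.33,.42],down(0)); im,c=cloud("wrist"); z=c[...,2]
m=(abs(c[...,0]-.47)<.13)&(abs(c[...,1]-.32)<.14)&(z>.06)&(z<.09)&(im.max(-1).astype(int)-im.min(-1)<50)
q=c[m]; print(cv2.minAreaRect((q[:,:2]*1000).astype(np.float32)),np.median(q[:,2]),np.linalg.lstsq(np.c_[q[:,:2],np.ones(len(q))],q[:,2],rcond=None)[0])
movep([.47,-.32,.50],down(0)); a,c=cloud("wrist"); q=(c-RO)@np.stack([RX,RY,Z],1); print(tops(q,(-.13,.13,-.13,.13),.160,.2))
movep([.5,.1,.5],down(0)); b,_=cloud("scene"); save("final",np.hstack([cv2.resize(im,(400,300)),cv2.resize(b,(400,300))])); st()
E
```

```text
((473.4602966308594, 319.955810546875), (245.43618774414062, 215.85519409179688), 89.94499206542969) 0.07435529154614046 [0.    0.001 0.074]
[[ -0.0673   0.0617   0.1831   9.863  149.    ]
 [  0.0692   0.0603   0.182   10.9719 188.    ]
 [ -0.0672  -0.0617   0.1827   9.8594 145.    ]
 [  0.0685  -0.0624   0.1817  11.0344 171.    ]]
 111.4 pos [0.5003 0.0984 0.5001] F [-0.  -0.2 -0.1] gap 0.0449 gf 0.0
```

View pics/final.png

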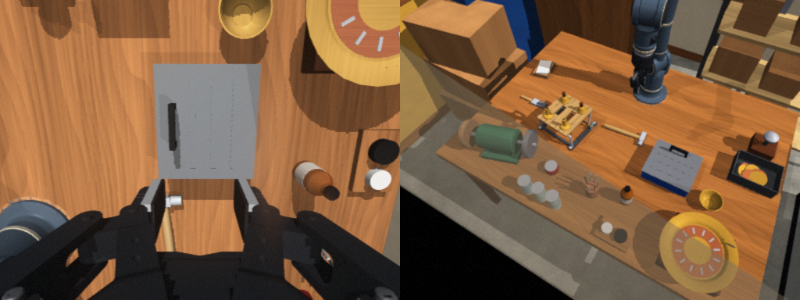

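The lid is seated: its plate top is at 0.0744 m and level, the same as at the start. All four pieces stand on the board, and the tools are where they were.

```bash
python3 -c "
from rig import *
print(finish_job())"
```

```text
the job is handed in; nothing more can be done
None
```

The job is done and handed in: leg up on its stop, board level, both candlesticks and both bells standing on it, lid seated; the first grasp of the leg closed on nothing because the fingertips are 32 mm shorter than the stated tool geometry, which I measured by touching the bench and corrected for.

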